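# Clear the pouring slab onto the drying bars

### The arm

A 6-joint arm with a two-finger parallel gripper is mounted at the origin on the work surface. World frame = base frame: x ahead of the robot, y to its left, z up, the work surface at z = 0. Lengths are in m, angles in rad, forces in N, time in s.
With the tool pointing down it reaches from about 0.275 to 0.75 m from the base axis. Payload 10.2 kg.
Tool frame: the origin (TCP) lies midway between the tips of the shut fingers; the grasp point (between the pads) lies 19 mm behind it (env.hold_point_z is the distance from the TCP to the grasp point, in m); z points along the fingers, y is the line along which they close (so a half turn about z gives the same grasp; the last joint's range is limited). The gripper opens to 85 mm and grips with 20 to 120 N. Pads are 22 mm wide; open, the fingers measure 114 mm over their backs; the gripper's body (76 mm by 85 mm) begins 54 mm behind the grasp point. The pads swing forward as they close: fully open they stand 13 mm farther back than shut.
Start: joints at [-1.393, 0.313, 1.498, -0, 1.331, -0.223], TCP at [0.205, -0.483, 0.231] pointing down, gripper open.
Joint ranges: [-2.94, 2.94], [-0.97, 2.17], [0.19, 2.56], [-1.23, 4.37], [0.02, 3.11], [-2.88, 2.88]. Speed limits (rad/s): [2.39, 2.39, 3.01, 3.14, 3.14, 3.14].

### API

Orientations are given as a unit quaternion [x, y, z, w].
In Python, from bench import env, kinematics, monitor, eyes, job gives the robot as it stands. The module is installed in compiled form; this text tells all that it offers. Calls block until the motion is done:
- env.reach(position, orientation): joint-space move of the TCP to a pose.
- env.movel(position, velocity=0.15, frame=None, guard=None): straight line of the TCP; frame=None keeps the orientation; velocity is the mean speed in m/s. With guard (N) it stops when the force on the tool has changed by that much, and returns True; else False.
- env.set_joints(angles): joint-space move.
- env.release() and env.close_gripper(effort=None): open the fingers fully, or close them until they stop; effort is the grip in N (None keeps the last).
- env.hold(seconds).
- kinematics.ik(position, orientation): joint angles nearest the present ones, or None.
- monitor.sense(): the state.
- eyes.grab_frame(name): name is "scene" or "top" or "wrist"; returns a dict with "frame" (384x512x3 uint8, red, green, blue), "mtx" (3x3 intrinsics, pixels), "view" (4x4, takes a point from world to camera coordinates). Camera axes: x right, y down, z forward; pixel columns grow to the right and rows downward; lengths in m; the calibration is good to about 2 mm. The wrist camera is an equidistant fisheye: a pixel r from the principal point sees the ray r / f radians off the axis. A picture is of the moment at which its call begins. There is no depth.
A pose or a line that the arm cannot do raises env.MotionError and nothing moves.
- job.hand_in(): hands the job in; it is judged then, once.
The state is a dict: "clock": time; "joints": joint angles; "qvel": joint speeds; "joint_efforts": joint torques, N m; "position": TCP position; "ee_rot": TCP orientation; "contact_force": force on the tool from outside, world axes, zero at the start; "ft_torque": the same for the moment, N m; "finger_gap": opening from 0.0 (shut) to 1.0 (fully open); "gripper_force": force on a finger pad.
Only numpy, scipy, OpenCV 4.12 (cv2) and the standard library are available. Lean on these libraries where they do the work, as an engineer would, in place of code of your own. Each camera call takes 0.05 s, during which the arm holds its last target. There are 200 camera calls.

### The job

Clear the pouring slab: slide each of the two sound casts off the slab onto its own pair of drying bars, square and centred on the bars and wholly clear of the slab, and push the cast with the broken-off corner into the scrap tub. The plaster is still soft, so never lift a sound cast off the surface or let one fall. Leave everything else where it stands.

Things in the scene. Friction and masses are not known exactly. Their poses are not given: they have to be found in the camera images.
- drying_stand: fixed stand: grey pouring slab 270 (x) by 320 mm (y), top 75 mm above the bench, edges at x = +-135, y = +-160 mm; beyond its +y edge two pairs of steel drying bars run on in +y. Origin on the bench under the slab's centre; x points away from the robot, y (to its left) along the bars; stand turned up to 9 degrees. Beside and between the bar pairs is open air over two thin cross bars
- near_bars (a point): middle of the bar pair nearer the robot (stand x = -66, y = 218 mm), at the bars' tops, 74 mm above the bench, 1 mm below the slab's top. Bars 8 mm round, 44 mm apart between centres, from y = 160 to 280 mm, where they turn up 30 mm as end stops; a cast pushed home against the stops has its origin at y = 244 mm, which is well placed too
- far_bars (a point): middle of the bar pair farther from the robot (stand x = +66, y = 218 mm), the same as the near pair
- scrap_tub: fixed blue open tub on the bench close against the slab's -y edge, 300 (x) by 128 mm (y), 62 mm high (rim 13 mm below the slab's top), walls 4 mm, some low plaster chips on its floor. Origin: centre of its underside; axes like the stand's
- sound_cast_1: whole cream dental cast, loose on the slab, 170 g: base 16 mm thick, 70 (x) by 71 mm (y), horseshoe of teeth on top, 34 mm high in all. Origin: centre of the underside. Flat heel face at y = -35.5 mm; straight sides at x = +-35 mm from the heel to y = 10 mm; faceted round front, radius 35 mm about the origin, towards +y. The front looks along the bars within 17 degrees
- sound_cast_2: a second whole cast, same shape, size, axes and turn as sound_cast_1. The three casts stand in any order at three places: two abreast on the slab's bar half (one near the robot, one far, about 160 mm apart) and one on its tub half, midway; those on the bar half may have to pass close beside the one on the tub half on the way to the tub
- broken_cast: scrap cast, same colour, size, axes and turn as sound_cast_1, about 140 g, but its rear corner at +x, -y is broken away (about 32 mm in x by 27 mm in y), with that end of the tooth ridge. Loose on the slab; the front is whole
- dropper_bottle: bystander: small amber dropper bottle, 25 mm diameter, 44 mm high, standing on the slab near its bar end, in the middle between the two lanes. Origin: centre of its underside
- mixing_bowl: bystander: green mixing bowl, 124 mm diameter, 75 mm high, on the bench at the right. Origin: centre of its underside
- plaster_spatula: bystander: plaster spatula 200 mm long with wooden handle, lying on the bench beyond the stand. Origin: under its middle
- amber_bottle: bystander: amber bottle, 72 mm diameter, 150 mm high, on the bench at the left. Origin: centre of its underside
- water_bottle: bystander: clear bottle, 68 mm diameter, 200 mm high, on the bench at the left. Origin: centre of its underside
- instrument_pot: bystander: black pot of hand instruments, 68 mm diameter, 165 mm high over the instruments, on the bench at the left. Origin: centre of its underside
- impression_tray: bystander: steel U-shaped impression tray with a tab, about 115 mm long, 19 mm high, on the bench at the right. Origin: at its underside in the middle of the U

How it is judged:
By the outcome, as a careful person would: the job done as asked, in the order asked, and still so for the second after the job is handed in, with the robot touching nothing.
It also fails if it takes over 72 s, if anything falls off the work surface, if the arm or the gripper's body presses on something with over 40 N, if the wrist force passes 120 N, or if a joint passes its speed limit or range.

## Working session

There is one attempt and no reset: what is moved stays moved. The work goes in short steps, each a Python script; the robot and the scene stay as the last script left them, time stands still between calls to the robot, and variables do not carry over. Pictures are saved under pics/ and viewed, at most 10 in all, crops included, and the job is handed in when it is done.

```bash
mkdir -p pics
python3 - <<'E'
from bench import env,kinematics,monitor,eyes,job
import cv2,numpy as np
for n in("top","scene"):
    d=eyes.grab_frame(n); np.savez(f"pics/{n}.npz",**{k:d[k] for k in("frame","mtx","view")})
    im=cv2.cvtColor(d["frame"],cv2.COLOR_RGB2BGR)
    cv2.imwrite(f"pics/{n}.png",cv2.resize(im,(800,600),interpolation=cv2.INTER_CUBIC))
    print(n,d["mtx"],d["view"])
s=monitor.sense(); print(s["position"],s["ee_rot"],s["clock"],s["finger_gap"])
E
```

```text
top [[409.789715     0.         254.53553289]
 [  0.         409.789715   200.20701049]
 [  0.           0.           1.        ]] [[ 0.02321236 -0.99970367  0.00733245 -0.00778677]
 [-0.99216861 -0.02393656 -0.12259078  0.56840738]
 [ 0.12272997 -0.0044294  -0.99243022  1.39118814]
 [ 0.          0.          0.          1.        ]]
scene [[416.05283841   0.         253.82046838]
 [  0.         416.05283841 185.15203572]
 [  0.           0.           1.        ]] [[-8.22497300e-01  5.68768028e-01 -1.05962719e-03  4.55701916e-01]
 [ 4.54384832e-01  6.55964548e-01 -6.02698048e-01 -1.96989879e-01]
 [-3.42100302e-01 -4.96198995e-01 -7.97968634e-01  1.36426174e+00]
 [ 0.00000000e+00  0.00000000e+00  0.00000000e+00  1.00000000e+00]]
[ 0.20478255 -0.48317303  0.23079903] [ 9.79987874e-01  1.99056357e-01  1.11610962e-05 -5.77746588e-04] 0.1 0.9977530145125247
```

View pics/top.png

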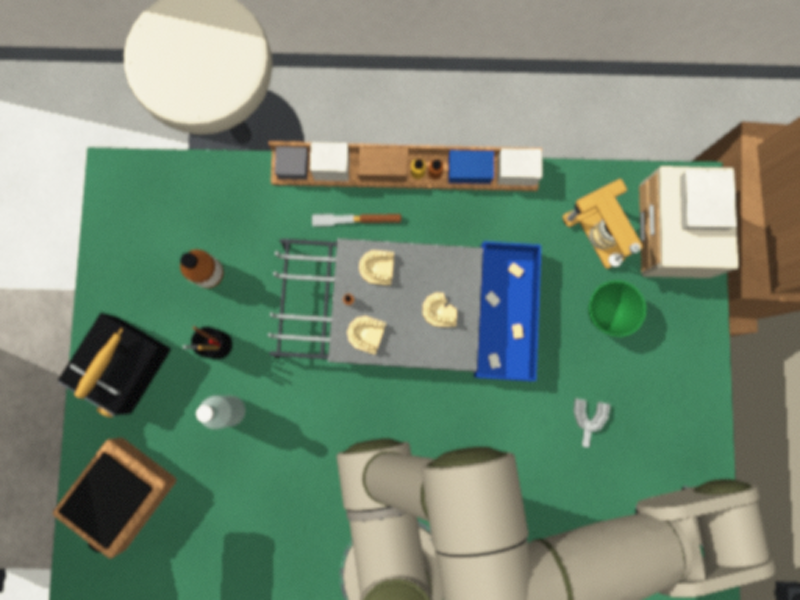

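View pics/scene.png

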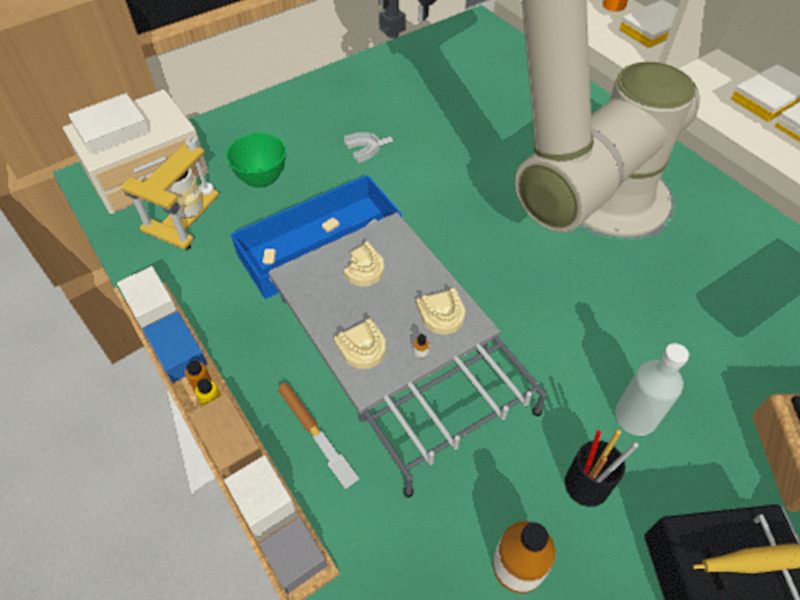

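The broken cast is the one on the tub half, in the top picture near (440,310) with its corner missing at upper right. The sound casts are near (378,268) and (367,335), and the dropper bottle is at (348,299). I'll enlarge this area to measure it.

Run:
```python
import cv2,numpy as np
im=np.load("pics/top.npz")["frame"][144:250,168:352,::-1]
cv2.imwrite("pics/crop.png",cv2.resize(im,None,fx=4.3,fy=4.3,interpolation=cv2.INTER_CUBIC))
```

```text
(no output)
```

View pics/crop.png

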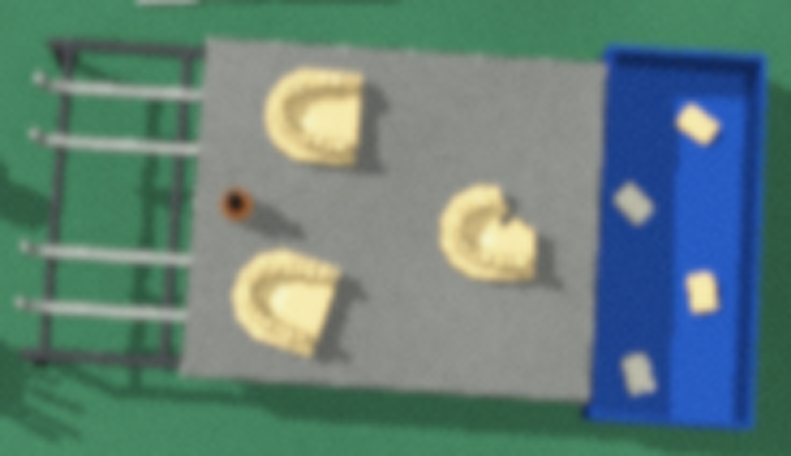

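```bash
cat > h.py <<'E'
import numpy as np
from scipy.spatial.transform import Rotation as R
def px2w(uv,K,V,z,fish=False):
    uv=np.atleast_2d(np.float64(uv)); r=(uv-K[:2,2])/[K[0,0],K[1,1]]
    if fish:
        t=np.linalg.norm(r,axis=1,keepdims=True); d=np.c_[r/t*np.sin(t),np.cos(t)]
    else: d=np.c_[r,np.ones(len(r))]
    d=d@V[:3,:3]; c=-V[:3,:3].T@V[:3,3]
    return (c+d*((np.broadcast_to(z,len(d))-c[2])/d[:,2])[:,None])[:,:2]
def rot(a): return np.array([[np.cos(a),-np.sin(a)],[np.sin(a),np.cos(a)]])
E
python3 - <<'E'
from h import *
D=np.load("pics/top.npz")
f=lambda p,z: px2w((np.float64(p)+.5)/4.3-.5+[168,144],D["mtx"],D["view"],z)
s=np.array([[135,160],[135,-160],[-135,-160],[-135,160]])/1e3
w=f([(208,38),(608,62),(592,400),(182,375)],.075)
H=(s-s.mean(0)).T@(w-w.mean(0)); a=np.arctan2(H[0,1]-H[1,0],H[0,0]+H[1,1])
o=w.mean(0); print("stand",o,np.degrees(a),"resid mm",(w-(o+s@rot(a).T))*1e3)
S=lambda p,z:(f(p,z)-o)@rot(a)*1e3
print("bars", S([(200,95),(40,78),(200,149),(35,133),(190,260),(26,246),(188,316),(20,302)],.074))
print("dropper",S([(236,203)],.119))
for n,p in dict(far=[(362,72),(357,165),(265,117)],near=[(342,268),(315,355),(232,295)],brk=[(535,278),(490,184),(440,232),(468,281)]).items(): print(n,S(p,.091))
print("tub rim",S([(608,47),(765,57),(752,428),(588,418)],.062))
E
```

```text
stand [ 0.58505354 -0.01247087] -2.183164523721241 resid mm [[-0.80940445 -0.45535701]
 [-0.20522456 -0.0195909 ]
 [ 0.64959172  0.30798173]
 [ 0.36503729  0.16696618]]
bars [[ 87.85396959 162.58811451]
 [ 93.5951875  290.4843365 ]
 [ 44.4377696  159.39571615]
 [ 49.08486146 290.68221027]
 [-44.26391864 160.74414897]
 [-41.2204692  290.08722902]
 [-88.3433606  159.04017834]
 [-85.51833074 290.99701961]]
dropper [[ -3.27349435 124.28277428]]
far [[110.76851138  35.0292644 ]
 [ 36.53532871  34.32616131]
 [ 70.07655411 108.68463896]]
near [[ -45.00447082   40.88542172]
 [-113.64179416   57.3793951 ]
 [ -71.27046221  124.52706151]]
brk [[ -43.49758191 -109.0712827 ]
 [  28.0240279   -70.27519467]
 [ -12.1485722   -33.43258711]
 [ -49.05977421  -57.28631028]]
tub rim [[ 150.2141398  -161.14680955]
 [ 149.96991184 -287.90274681]
 [-147.96419887 -287.83025263]
 [-148.07688499 -158.85091309]]
```

```bash
cat >> h.py <<'E'
from bench import env,kinematics,monitor,eyes,job
import cv2
O=np.array([.58505,-.01247]); A=np.radians(-2.18)
def quat(deg,flip):
    t=A+np.radians(deg)+(np.pi if flip else 0)
    y=[np.cos(t),np.sin(t),0]; x=[-np.sin(t),np.cos(t),0]
    return R.from_matrix(np.c_[x,y,[0,0,-1]]).as_quat()
def W(x,y,z): return np.r_[O+rot(A)@(np.array([x,y])/1e3),z]   # stand mm -> world
def go(x,y,z,deg=0,v=.15,guard=None,flip=False):
    r=env.movel(W(x,y,z),v,quat(deg,flip),guard)
    return r
def st(t=""):
    s=monitor.sense(); p=(rot(-A)@(np.array(s["position"][:2])-O))*1e3
    print(t,"t%.1f"%s["clock"],"stand",p.round(1),"z %.4f"%s["position"][2],"F",np.round(s["contact_force"],1),"gap %.3f"%s["finger_gap"],"gf",np.round(s["gripper_force"],1))
def snap(name,cam="wrist"):
    d=eyes.grab_frame(cam); np.savez(f"pics/{name}.npz",**{k:d[k] for k in("frame","mtx","view")})
    cv2.imwrite(f"pics/{name}.png",cv2.resize(d["frame"][:,:,::-1],(800,600),interpolation=cv2.INTER_CUBIC))
E
python3 - <<'E'
from h import *
for f in(0,1):
  for p in[(-74,72,-13.5),(-66,212,0),(74,58,.5),(66,212,0),(-12,-70,6),(-12,-220,0)]:
    q=kinematics.ik(W(p[0],p[1],.07),quat(p[2],f)); print(f,p,None if q is None else np.round(q,2))
q=kinematics.ik(W(-74,72,.17),quat(-13.5,0)); f=0
if q is None or abs(q[5])>2.2: f=1
print("flip",f)
env.reach(W(-74,72,.17),quat(-13.5,f)); st(); snap("w1")
E
```

```text
0 (-74, 72, -13.5) [-0.11  0.49  1.71 -0.    0.95  0.17]
0 (-66, 212, 0) [ 0.16  0.57  1.56 -0.    1.01  0.2 ]
0 (74, 58, 0.5) [-0.11  0.76  1.22 -0.    1.16 -0.08]
0 (66, 212, 0) [ 0.12  0.82  1.12 -0.    1.21  0.16]
0 (-12, -70, 6) [-0.35  0.59  1.53 -0.    1.02 -0.41]
0 (-12, -220, 0) [-0.58  0.66  1.41 -0.    1.07 -0.54]
1 (-74, 72, -13.5) None
1 (-66, 212, 0) None
1 (74, 58, 0.5) None
1 (66, 212, 0) None
1 (-12, -70, 6) [-0.35  0.59  1.53 -0.    1.02  2.73]
1 (-12, -220, 0) [-0.58  0.66  1.41 -0.    1.07  2.6 ]
flip 0
 t2.4 stand [-73.8  71.3] z 0.1701 F [-0.2 -0.2  0.4] gap 0.999 gf 0.0
```

View pics/w1.png

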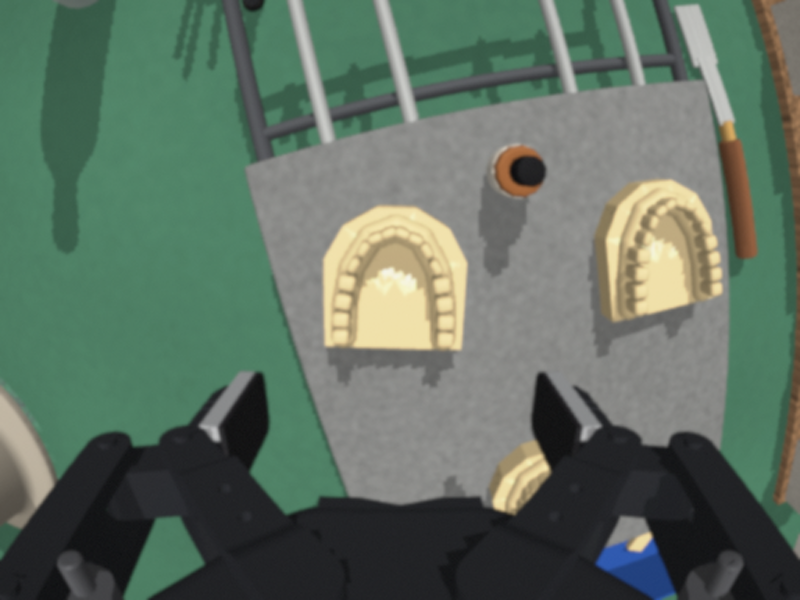

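The wrist view shows the near cast's heel corners at (325,349) and (462,350), centred between the fingers and in line with them. The far cast's heel runs from (612,322) to (722,297), and the dropper bottle's base is near (516,178). Both of these casts are whole. Next I'll check the numbers and grip the near cast.

Run:
```python
from h import *
D=np.load("pics/w1.npz")
S=lambda p,z:((px2w((np.float64(p)+.5)*.64-.5,D["mtx"],D["view"],z,True)-O)@rot(A)*1e3).round(1)
print(S([(325,349),(462,350),(394,206),(612,320),(722,297)],.091),S([(516,178)],.085),S([(328,140),(411,120),(572,92),(641,83)],.078))
hm=S([(325,349),(462,350)],.091).mean(0); u=rot(np.radians(-13.5))@[0,1]
c=hm+23.5*u; print("near grip",c)
if np.hypot(*(c-[-74,72]))<9:
    go(*c,.17,-13.5); g=go(*c,.0695,-13.5,v=.08,guard=8); st(f"down {g}")
    if not g: env.close_gripper(20); st("closed")
```

```text
[[-115.9   60.7]
 [ -47.3   43.7]
 [ -64.1  122.8]
 [  36.5   39.7]
 [ 113.5   34.7]] [[ -2.2 123. ]] [[-88.6 162.9]
 [-46.  162.5]
 [ 40.1 161.9]
 [ 83.4 162.4]]
near grip [-76.11403395  75.05069313]
down False t4.1 stand [-75.8  75.1] z 0.0699 F [0.3 0.1 0.2] gap 1.000 gf 0.0
closed t4.3 stand [-75.9  75.1] z 0.0700 F [-1.6 -0.1  5.9] gap 0.821 gf 22.9
```

Run:
```python
from h import *
go(-76,95,.0698,0,v=.05); st("turn")
go(-75,160,.0698,0,v=.08); st()
go(-66.3,210,.0698,0,v=.06); st("over bars")
g=go(-66.3,210,.0688,0,v=.01); st("lower"); snap("w2"); snap("s2","scene")
```

```text
turn t4.9 stand [-75.8  95.3] z 0.0700 F [-0.1  3.5  3.3] gap 0.814 gf 22.6
 t5.9 stand [-74.9 160.6] z 0.0700 F [-0.5 -0.1  5.4] gap 0.815 gf 22.6
over bars t6.9 stand [-66.4 209.8] z 0.0697 F [-0.3 -0.  -3. ] gap 0.815 gf 23.5
lower t7.1 stand [-66.2 209.7] z 0.0691 F [-2.1 -0.   2.4] gap 0.815 gf 23.8
```

View pics/w2.png

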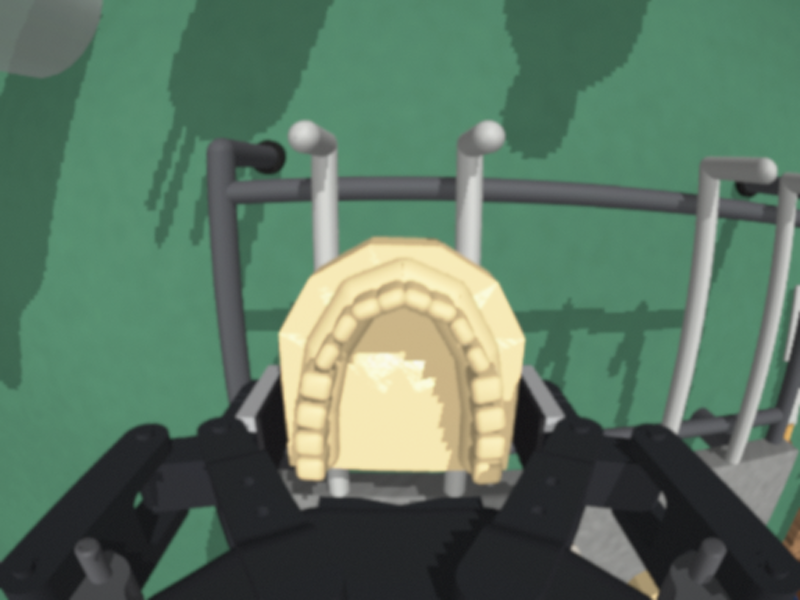

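The cast straddles the near bars, square and centred to about 1 mm: cast centre at column 402, bars' middle at 398, heel row 470 clear of the slab edge at about 500. I'll nudge it 1 mm, release, and go to the far cast.

Run:
```python
from h import *
go(-67.1,210,.0688,0,v=.01); st()
env.release(); st("rel")
go(-67.1,210,.17,0,v=.15); st()
env.reach(W(74,58,.17),quat(0,0)); st(); snap("w3")
```

```text
t7.5 stand [-66.7 209.9] z 0.0691 F [ 1.1 -1.6  3.5] gap 0.813 gf 23.9
rel t7.8 stand [-67.3 210.1] z 0.0686 F [0.1 0.1 0.4] gap 1.003 gf 0.0
 t8.6 stand [-67.6 209.9] z 0.1690 F [ 0.5  0.8 -0.3] gap 1.005 gf 0.0
 t9.4 stand [73.3 59.2] z 0.1696 F [-0.4  0.6 -0.3] gap 0.998 gf 0.0
```

View pics/w3.png

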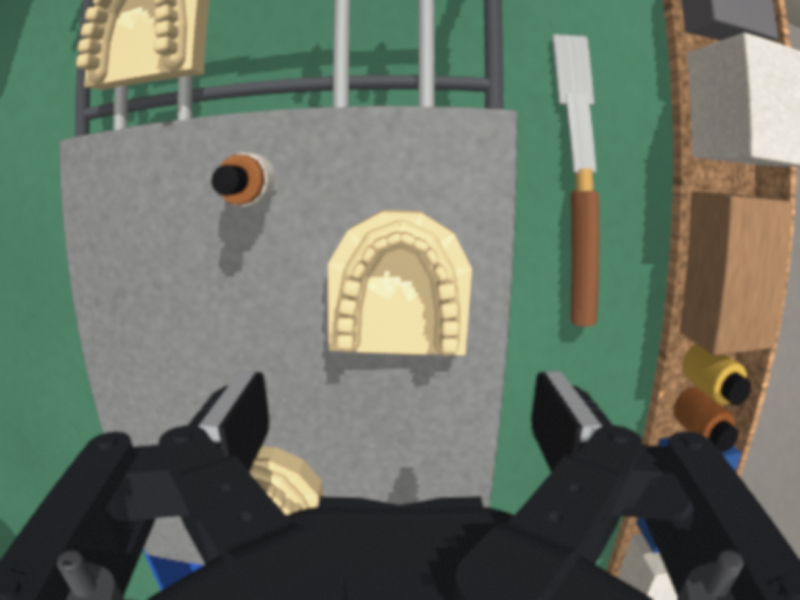

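The far cast lies between the fingers, with heel corners at (329,353) and (467,356), about 1° clockwise. The far bars' inner ends are at (341,106) and (427,106).

Run:
```python
from h import *
D=np.load("pics/w3.npz")
S=lambda p,z:((px2w((np.float64(p)+.5)*.64-.5,D["mtx"],D["view"],z,True)-O)@rot(A)*1e3).round(1)
h=S([(329,353),(467,356)],.091); print(h,S([(341,106),(427,106)],.078),S([(255,180)],.09))
c=h.mean(0)+[0,23.5]; print("grip",c); a=-1
if np.hypot(*(c-[74,59]))<9:
    go(*c,.17,a); g=go(*c,.0695,a,v=.08,guard=8); st(f"down {g}")
    if not g:
        env.close_gripper(20); st("closed")
        go(75,95,.0698,0,v=.06); go(74,160,.0698,0,v=.08); st()
        go(66,210,.0698,0,v=.06); st("over bars")
        go(66,210,.0688,0,v=.01); st("lower"); snap("w4")
```

```text
[[ 36.6  37. ]
 [107.9  35.5]] [[ 43.6 162. ]
 [ 86.4 161.7]] [[  2.2 125.9]]
grip [72.25 59.75]
down False t11.2 stand [72.5 59.7] z 0.0701 F [-0.3  0.3  0.1] gap 1.000 gf 0.0
closed t11.4 stand [72.5 59.7] z 0.0701 F [-1.1  0.3  4.8] gap 0.815 gf 23.4
 t13.2 stand [ 74.  161.8] z 0.0701 F [0.  1.1 5.4] gap 0.813 gf 23.4
over bars t14.1 stand [ 65.9 209.8] z 0.0695 F [-0.5  0.7 -1.7] gap 0.811 gf 23.2
lower t14.4 stand [ 66.1 209.7] z 0.0691 F [-1.7 -0.8  2.2] gap 0.812 gf 23.5
```

View pics/w4.png

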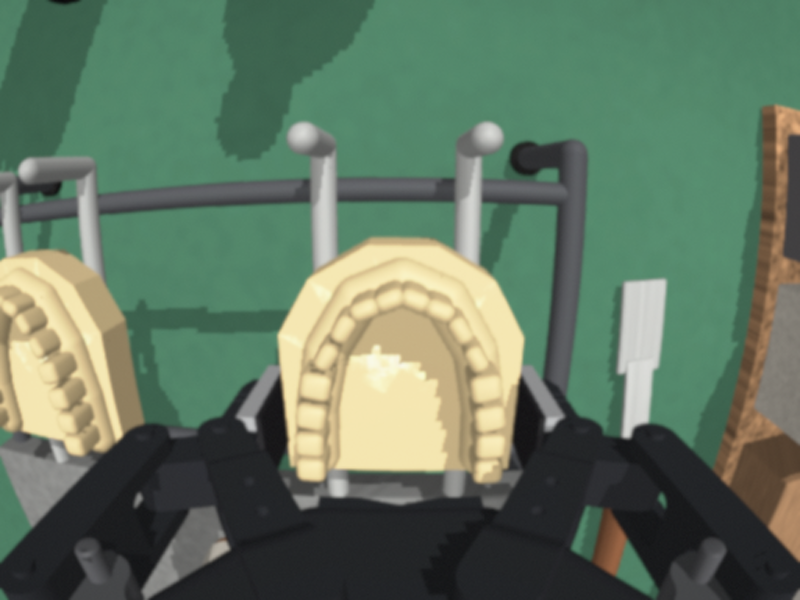

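The second cast sits the same way on the far bars: centre column 401, bars' middle 397, square, heel clear of the slab. Release it and go to the broken cast.

Run:
```python
from h import *
go(65.2,210,.0688,0,v=.01)
env.release(); st("rel")
go(65.2,210,.17,0); env.reach(W(-12,-85,.17),quat(6,0)); st(); snap("w5")
```

```text
rel t15.0 stand [ 65.  210.1] z 0.0685 F [-0.1 -0.6  0.1] gap 0.999 gf 0.0
 t17.0 stand [-11.7 -84.1] z 0.1699 F [ 0.1  0.5 -0.1] gap 0.999 gf 0.0
```

View pics/w5.png

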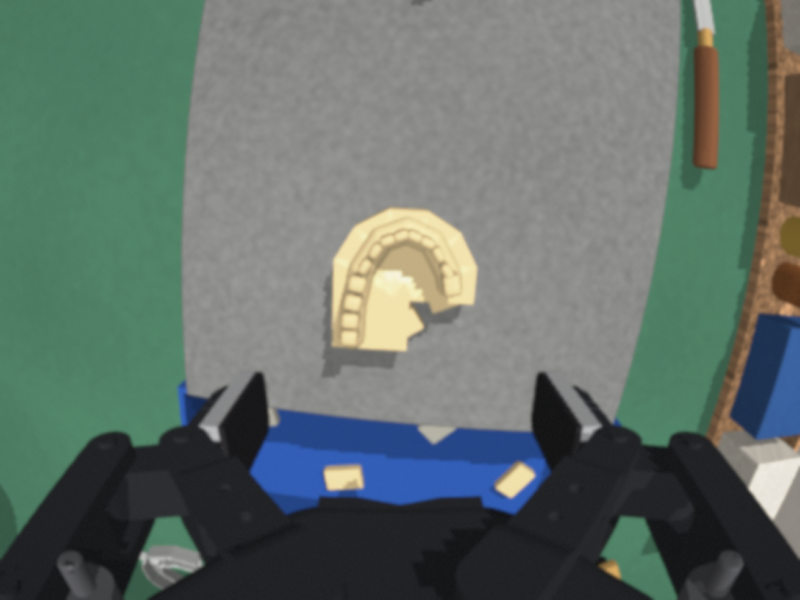

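The broken cast: heel from (331,347) to about (407,350), sides at columns 333 and 475, missing corner at right rear (430,325). I'll grip it by the sides just ahead of the break, push it over the tub and let it down.

Run:
```python
from h import *
D=np.load("pics/w5.npz")
S=lambda p,z:((px2w((np.float64(p)+.5)*.64-.5,D["mtx"],D["view"],z,True)-O)@rot(A)*1e3).round(1)
h=S([(404,351),(331,347)],.091); print(h); a=4
c=h[0]+rot(np.radians(a))@[0,37.5]; print("grip",c)
if np.hypot(*(c-[-12,-69]))<10:
    go(*c,.17,a); g=go(*c,.0695,a,v=.08,guard=8); st(f"down {g}")
    if not g:
        env.close_gripper(25); st("closed")
        go(-10,-110,.0698,0,v=.08); go(-8,-224,.0698,0,v=.1); st("over tub")
        g=go(-8,-224,.022,0,v=.06,guard=8); st(f"low {g}")
        env.release(); st("rel"); go(-8,-224,.2,0); env.reach(W(-40,-330,.25),quat(0,0)); env.hold(.5)
        st(); snap("top2","top"); snap("scene2","scene")
im=np.load("pics/top2.npz")["frame"][144:250,168:352,::-1]; im2=np.load("pics/scene2.npz")["frame"][100:330,130:370,::-1]
a=cv2.resize(im,(521,300),interpolation=cv2.INTER_CUBIC); b=cv2.resize(im2,(313,300),interpolation=cv2.INTER_CUBIC)
cv2.imwrite("pics/end.png",np.vstack([cv2.resize(im,(560,323),interpolation=cv2.INTER_CUBIC),np.pad(cv2.resize(im2,(287,275),interpolation=cv2.INTER_CUBIC),((0,0),(0,273),(0,0)))]))
```

```text
[[  -7.5 -104.7]
 [ -45.  -106.7]]
grip [-10.11586777 -67.29134812]
down False t18.7 stand [ -9.8 -67.4] z 0.0700 F [1.  0.1 0.6] gap 0.998 gf 0.0
closed t19.0 stand [ -9.9 -67.4] z 0.0700 F [-1.6  0.2  4.7] gap 0.807 gf 29.1
over tub t21.0 stand [  -8.  -223.4] z 0.0697 F [-1.  -0.7 -1.1] gap 0.811 gf 29.0
low False t21.9 stand [  -7.8 -224.1] z 0.0224 F [ 0.7  0.  -1. ] gap 0.816 gf 29.0
rel t22.2 stand [  -7.8 -224.1] z 0.0223 F [-0.3 -0.1 -0.3] gap 0.999 gf 0.0
 t24.6 stand [ -39.9 -329.7] z 0.2499 F [ 0.   0.3 -0.2] gap 0.997 gf 0.0
```

View pics/end.png

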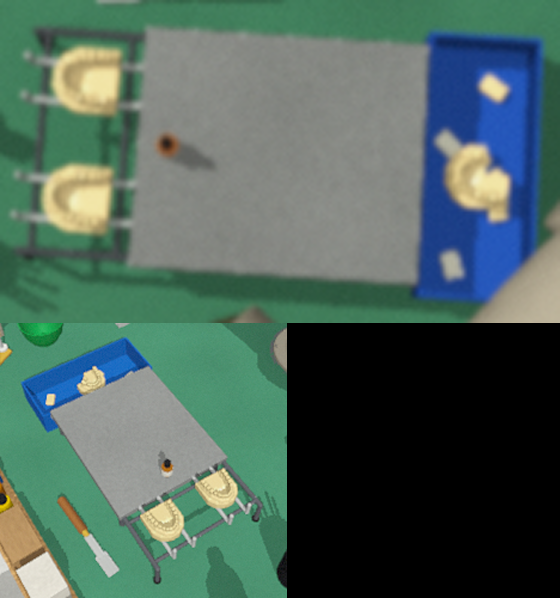

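The end picture shows both sound casts square on their bars, at (88,80) and (78,198), clear of the slab. The broken cast is in the tub at (475,178), and the dropper bottle is unmoved at (168,145). I'll hand in.

```bash
python3 -c "
from bench import job
print(job.hand_in())"
```

```text
the job is handed in; nothing more can be done
None
```

I handed the job in at about 25 s: the final pictures show both sound casts square on their drying bars and clear of the slab, the broken cast in the scrap tub, and the dropper bottle unmoved. I gripped the casts by their sides to slide them, and lowered the broken one into the tub before letting go.

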